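# Sweep the spoiled tiles off the ware board into the scrap tray

### The arm

A 6-joint arm with a two-finger parallel gripper is mounted at the origin on the work surface. World frame = base frame: x ahead of the robot, y to its left, z up, the work surface at z = 0. Lengths are in m, angles in rad, forces in N, time in s.
With the tool pointing down it reaches from about 0.35 to 0.775 m from the base axis. Payload 5.5 kg.
Tool frame: the origin (TCP) lies midway between the tips of the shut fingers; the grasp point (between the pads) lies 19 mm behind it; z points along the fingers, y is the line along which they close (so a half turn about z gives the same grasp; the last joint's range is limited). The gripper opens to 85 mm and grips with 20 to 120 N. Pads are 22 mm wide; open, the fingers measure 114 mm over their backs; the gripper's body (76 mm by 85 mm) begins 54 mm behind the grasp point. The pads swing forward as they close: fully open they stand 13 mm farther back than shut.
Start: joints at [1.157, 0.313, 0.046, 1.304, 0, 1.431], TCP at [0.155, 0.554, 0.231] pointing down, gripper open.
Joint ranges: [-2.76, 2.76], [-0.86, 1.69], [-1.03, 1.26], [-2.2, 2.34], [-1.47, 1.5], [-3.14, 3.14]. Speed limits (rad/s): [2.57, 2.57, 3.14, 3.14, 3.14, 3.14].

### API

Orientations are given as a unit quaternion [w, x, y, z].
In Python, from workcell import env gives the robot as it stands. The module is installed in compiled form; this text tells all that it offers.
- The arm moves only by the tool carry_out, never from a script. Its argument "series" is a list of rows, each an object with "delta_rot": the turn, a rotation vector about the world's x, y, z normalised to -1 to 1, where 1 is 0.1 rad, a list of three; "travel": the shift along the world's x, y, z normalised to -1 to 1, where 1 is 0.025 m, a list of three; "fingers": the closure, from -1 (fully open) to 1 (shut). In form: [{"delta_rot": [ax, ay, az], "travel": [tx, ty, tz], "fingers": fingers}, ...]. A call has 1 to 5 rows; each row shifts and turns the commanded pose from where the row before left it; what a row does not reach is not made up. A row lasts 1/8 s, in which the tool goes at most 62.5 mm and 10.7 degrees, less where a joint would pass 70% of its speed; a pose out of reach is approached as far as the arm can. A call with a number of a shift or a turn outside -1 to 1 is refused whole. A call with a gripper value outside its range is refused whole. The fingers move at their own pace and stop on an object; "squeeze" is the grip in N (left out, the last holds). Time passes only in rows, so rows that do not move let the fingers close. It gives the time, the measured TCP pose, the force, the opening and the grip force at its end, in the units of the state.
- env.get_state(): the state, without advancing time (a new reading comes with each control period).
- env.read_camera(name): name is "scene" or "top" or "wrist"; returns a dict with "color" (420x560x3 uint8, red, green, blue), "fx", "fy", "cx", "cy" (pixels), "world_from_camera" (4x4, takes a point from camera to world coordinates); the wrist camera has in their place "hand_eye" (4x4, takes a point from camera to tool coordinates, whose origin is the TCP and whose axes are the flange's). Camera axes: x right, y up, looking along -z (the intrinsics and any distortion apply to the point x, -y, -z); pixel columns grow to the right and rows downward; lengths in m; the calibration is good to about 2 mm. A picture is of the moment at which its call begins: read the wrist's pose just before it. There is no depth.
- env.hand_in(): hands the job in; it is judged then, once.
The state is a dict: "clock": time; "joint_pos": joint angles; "qvel": joint speeds; "tau": joint torques, N m; "tcp_pos": TCP position; "orientation": TCP orientation; "wrist_force": force on the tool from outside, world axes, zero at the start; "ft_torque": the same for the moment, N m; "finger_gap": finger opening in m; "grip_force": force on a finger pad.
Only numpy, scipy, OpenCV 4.12 (cv2) and the standard library are available. Lean on these libraries where they do the work, as an engineer would, in place of code of your own. Each camera call takes 0.05 s, during which the arm holds its last target. There are 200 camera calls.

### The job

Three small spoiled tiles lie on the raised ware board. With the fingertips, sweep all three along the board and over its end into the open steel scrap tray, so that none is left outside the tray; push them only, do not pick up or lift any of them. Leave the little jar, the mushroom and the bottle in the middle of the board standing where they are.

Things in the scene. Friction and masses are not known exactly. Their poses are not given: they have to be found in the camera images.
- board: raised plywood ware board, fixed, 270 (own x) x 300 mm (own y); flat rimless top 55 mm above the table. Origin: centre of its underside, on the table; z up. Tiles lie in two rows along its own y, near own x = -72 mm (two, one in each half) and +72 mm (one, near the middle); jar, mushroom and bottle stand between the rows near own x = 0.
- tray: open steel scrap tray, fixed, 270 (own x) x 130 (own y) x 50 mm high, walls and floor 4 mm, so its rim is 5 mm below the board's top. It stands 3 mm from one end of the board, centred at own y = +218 or -218 mm of the board (varies), its axes parallel to the board's. Origin: centre of its underside, on the table; z up.
- slab: solid white plaster slab with a flat closed top, same outer size as the tray (270 x 130 x 50 mm), fixed, at the board's other end; not a place for tiles. Origin at the centre of its underside; z up.
- tile0: rectangular fired-clay picture tile, 40 (own x) x 32 (own y) x 14 mm thick, brown with a pale half on its top face, about 38 g; origin at the centre of its underside, z up. It lies flat on the ware board at the start. The three tiles are alike. In the row nearer the robot, half of the board at own y < 0.
- tile1: rectangular fired-clay picture tile, 40 (own x) x 32 (own y) x 14 mm thick, brown with a pale half on its top face, about 38 g; origin at the centre of its underside, z up. It lies flat on the ware board at the start. The three tiles are alike. In the row nearer the robot, half of the board at own y > 0.
- tile2: rectangular fired-clay picture tile, 40 (own x) x 32 (own y) x 14 mm thick, brown with a pale half on its top face, about 38 g; origin at the centre of its underside, z up. It lies flat on the ware board at the start. The three tiles are alike. In the row farther from the robot.
- jar: small closed-looking stoneware jar, diameter 38 mm, 42 mm high, loose, standing on the board between the rows; origin at the centre of its underside. To be left alone.
- mushroom: clay mushroom figure, cap diameter 38 mm, 41 mm high, loose, standing on the board between the rows; origin at the centre of its underside. To be left alone.
- bottle: small clay bottle with a narrow neck, diameter 36 mm, 50 mm high, loose, standing on the board between the rows; origin at the centre of its underside. To be left alone.

How it is judged:
At the end, for the whole second after the job is handed in: All three tiles lie at rest inside the scrap tray (centre of each within the tray's inner walls, its underside's centre less than 40 mm above the table), and the jar, mushroom and bottle stand upright (within 0.2 rad) less than 20 mm from where they were (x of tile0 in the frame of tray between -0.131 and 0.131 m and y of tile0 in the frame of tray between -0.061 and 0.061 m and z of each of tile0, tile1, tile2 in the frame of tray below 0.04 m and linear speed of each of tile0, tile1, tile2 below 0.02 m/s and x of tile1 in the frame of tray between -0.131 and 0.131 m and y of tile1 in the frame of tray between -0.061 and 0.061 m and x of tile2 in the frame of tray between -0.131 and 0.131 m and y of tile2 in the frame of tray between -0.061 and 0.061 m and distance of each of jar, mushroom, bottle from where it was at the start of the episode below 0.02 m and angle between each of jar, mushroom, bottle's own z axis and vertical below 0.2 rad); the robot touches nothing.
It fails at once if a tile is lifted (its underside's centre more than 15 mm above the board's top) (height (world z) of any of tile0, tile1, tile2 above 0.07 m).
It fails at once if the jar, mushroom or bottle is knocked over or moved 20 mm or more (distance of any of jar, mushroom, bottle from where it was at the start of the episode above 0.02 m or angle between any of jar, mushroom, bottle's own z axis and vertical above 0.5 rad).
It also fails if it takes over 64 s, if anything falls off the work surface, if the arm or the gripper's body presses on something with over 40 N, if the wrist force passes 120 N, or if a joint passes its speed limit or range.

## Working session

There is one attempt and no reset: what is moved stays moved. The work goes in short steps, Python scripts to look and compute and a tool call to move; the robot and the scene stay as the last step left them, time stands still between calls to the robot, and variables do not carry over. Pictures are saved under pics/ and viewed, at most 10 in all, crops included, and the job is handed in when it is done.

Besides the shell and the picture viewer there is one more tool, called in YAML: its name, and indented under it one key for each argument. carry_out: Moves the arm, as the interface text tells. Its arguments: {"type":"object","properties":{"series":{"type":"array","items":{"type":"object","properties":{"delta_rot":{"type":"array","items":{"type":"number"}},"travel":{"type":"array","items":{"type":"number"}},"fingers":{"type":"number"}}}},"squeeze":{"type":"number"}},"required":["series"]}

```bash
mkdir -p pics
python3 - <<'E'
from workcell import env
import cv2,numpy as np,pickle
d={}
for n in("scene","top"):
    c=env.read_camera(n);d[n]=c
    cv2.imwrite(f"pics/{n}0.png",c["color"][:,:,::-1])
    print(n,c["fx"],c["cx"],c["cy"],[k for k in c],np.round(c["world_from_camera"],3).tolist())
pickle.dump(d,open("c0.pkl","wb"))
s=env.get_state();print({k:np.round(v,3).tolist() for k,v in s.items()})
E
```

```text
scene 498.85404688160094 280.22904725981186 211.7469398969575 ['color', 'fx', 'fy', 'cx', 'cy', 'world_from_camera'] [[-0.751, -0.512, 0.416, 0.988], [0.66, -0.578, 0.48, 0.516], [-0.005, 0.635, 0.772, 0.831], [0.0, 0.0, 0.0, 1.0]]
top 468.26165085616515 281.95373486349655 206.76288408622176 ['color', 'fx', 'fy', 'cx', 'cy', 'world_from_camera'] [[-0.005, 0.999, -0.043, 0.506], [-1.0, -0.006, -0.015, 0.02], [-0.015, 0.043, 0.999, 1.069], [0.0, 0.0, 0.0, 1.0]]
{'clock': 0.1, 'joint_pos': [1.157, 0.314, 0.045, 1.304, -0.0, 1.431], 'qvel': [0.001, -0.001, 0.004, -0.001, 0.0, -0.0], 'tau': [0.003, -48.173, 29.924, 0.013, -0.0, -0.0], 'tcp_pos': [0.155, 0.553, 0.231], 'orientation': [-0.0, 0.136, 0.991, -0.001], 'wrist_force': [-0.023, -1.047, -0.264], 'ft_torque': [0.008, -0.062, 0.024], 'grip_force': 0.0, 'finger_gap': 0.085}
```

View pics/top0.png

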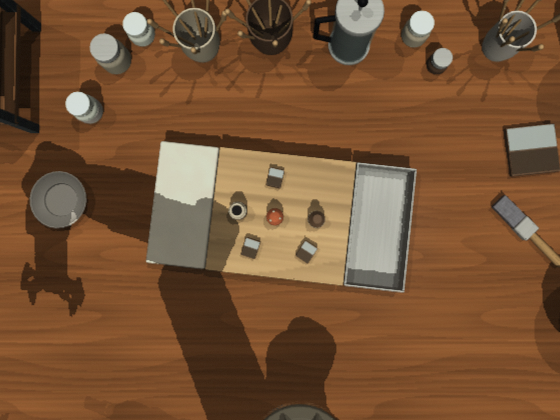

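View pics/scene0.png

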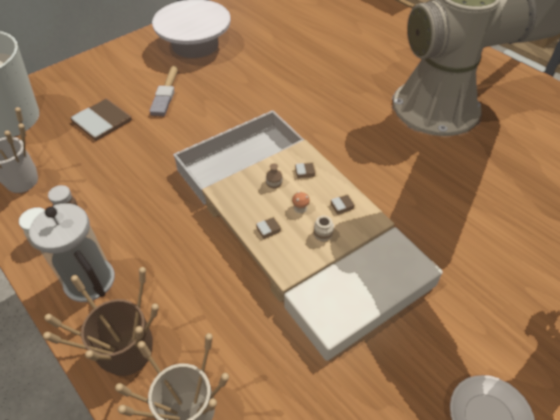

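The top view shows the tray to the right (world −y) and the slab to the left. The tiles are near (275,177), (251,245) and (307,250). The jar is at (238,211), the mushroom at (275,216) and the bottle at (317,218). Board corners are near (218,148), (356,162), (344,286) and (206,270).

```bash
cat > h.py <<'E'
import numpy as np,cv2
def ray(c,u,v,z):
    T=c["world_from_camera"];d=T[:3,:3]@np.array([(u-c["cx"])/c["fx"],-(v-c["cy"])/c["fy"],-1])
    o=T[:3,3];return o+d*(z-o[2])/d[2]
E
python3 - <<'E'
from h import *
import pickle
d=pickle.load(open("c0.pkl","rb"));c=d["top"];im=c["color"]
P=np.array([ray(c,u,v,.055)[:2] for u,v in[(218,148),(356,162),(344,286),(206,270)]]);print("board",P.round(3).tolist(),P.mean(0).round(3),[np.linalg.norm(P[i]-P[i-1]).round(3) for i in range(4)])
for u,v in [(414,169),(404,290)]: print("tray far",ray(c,u,v,.05).round(3))
# non-wood things on board: wood = high saturation
hsv=cv2.cvtColor(im,cv2.COLOR_RGB2HSV)
wood=hsv[235,275],hsv[190,240];print(wood)
m=((hsv[...,2]<130)|(hsv[...,1]<70)|((hsv[...,0]<10))).astype(np.uint8)
roi=np.zeros_like(m);cv2.fillPoly(roi,[np.array([(222,153),(351,166),(340,281),(211,266)])],1);m&=roi
n,l,st,ce=cv2.connectedComponentsWithStats(m)
for i in range(1,n):
    if st[i,4]<30: continue
    r=cv2.minAreaRect(cv2.findContours((l==i).astype(np.uint8),0,2)[0][0])
    bx=np.array([ray(c,u,v,.069)[:2] for u,v in cv2.boxPoints(r)])
    print(st[i].tolist(),ce[i].round(1),ray(c,*ce[i],.062).round(3)[:2],[np.linalg.norm(bx[k]-bx[k-1]).round(3) for k in(1,2)],bx.round(3).tolist())
cv2.imwrite("pics/crop.png",cv2.resize(im[140:295,200:420,::-1],None,fx=3.6,fy=3.6,interpolation=cv2.INTER_CUBIC))
E
```

```text
board [[0.679, 0.175], [0.646, -0.126], [0.379, -0.097], [0.414, 0.2]] [0.53  0.038] [np.float64(0.266), np.float64(0.302), np.float64(0.269), np.float64(0.299)]
tray far [ 0.631 -0.252  0.05 ]
tray far [ 0.369 -0.226  0.05 ]
(array([ 18, 109, 201], dtype=uint8), array([ 18, 111, 196], dtype=uint8))
[266, 164, 19, 25, 345] [274.9 176. ] [0.616 0.05 ] [np.float64(0.05), np.float64(0.034)] [[0.596, 0.073], [0.645, 0.06], [0.636, 0.027], [0.587, 0.039]]
[211, 192, 37, 76, 1569] [227.1 228.1] [0.504 0.154] [np.float64(0.165), np.float64(0.067)] [[0.423, 0.189], [0.587, 0.172], [0.58, 0.106], [0.416, 0.123]]
[266, 198, 18, 27, 334] [274.5 211.6] [0.539 0.052] [np.float64(0.056), np.float64(0.036)] [[0.514, 0.071], [0.569, 0.065], [0.566, 0.029], [0.51, 0.035]]
[307, 200, 18, 28, 374] [315.4 214.5] [ 0.533 -0.036] [np.float64(0.036), np.float64(0.058)] [[0.564, -0.018], [0.563, -0.055], [0.506, -0.054], [0.506, -0.018]]
[241, 234, 20, 25, 342] [250.4 245.9] [0.466 0.104] [np.float64(0.047), np.float64(0.034)] [[0.45, 0.127], [0.494, 0.112], [0.483, 0.08], [0.439, 0.095]]
[296, 237, 21, 27, 358] [306.  249.8] [ 0.457 -0.016] [np.float64(0.047), np.float64(0.037)] [[0.447, 0.013], [0.487, -0.012], [0.468, -0.043], [0.428, -0.019]]
```

View pics/crop.png

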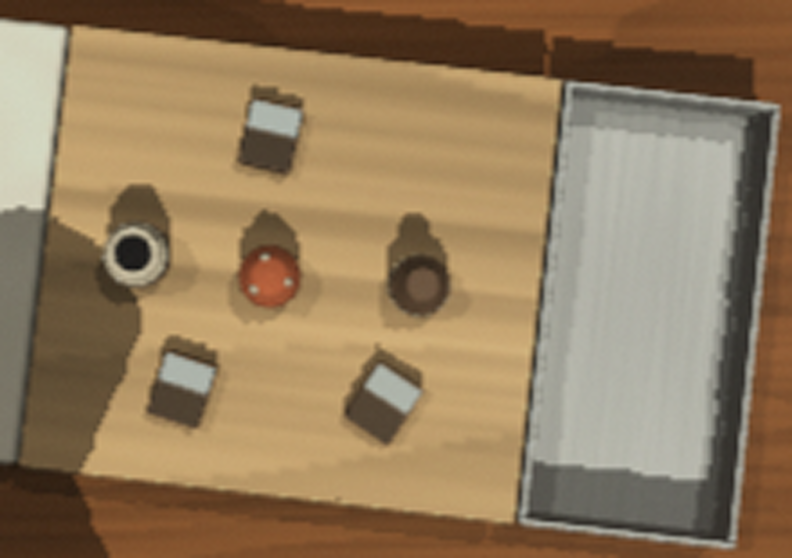

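The crop agrees with the first view. The tile centres come out in the board's rows at about ∓72–77 mm, and the board measures 0.267 x 0.300 m. I'll first go behind the near-row tile closest to the tray, with the fingers slightly open along board x.

carry_out:
  series:
    - {"delta_rot": [0,0,-0.94],"travel": [0.55,-0.95,-0.1],"fingers": 0.5}
    - {"delta_rot": [0,0,-0.94],"travel": [0.55,-0.95,-0.1],"fingers": 0.5}
    - {"delta_rot": [0,0,-0.94],"travel": [0.55,-0.95,-0.1],"fingers": 0.5}
    - {"delta_rot": [0,0,-0.94],"travel": [0.55,-0.95,-0.1],"fingers": 0.5}
    - {"delta_rot": [0,0,-0.94],"travel": [0.55,-0.95,-0.1],"fingers": 0.5}

```text
clock: 0.72
tcp_pos: [0.2244, 0.4338, 0.2183]
orientation: [-0.0, 0.365, 0.931, -0.0]
wrist_force: [-0.3, 0.4, 0.6]
finger_gap: 0.0216
grip_force: 0.0
```

carry_out:
  series:
    - {"delta_rot": [0,0,-0.94],"travel": [0.55,-0.95,-0.1],"fingers": 0.5}
    - {"delta_rot": [0,0,-0.94],"travel": [0.55,-0.95,-0.1],"fingers": 0.5}
    - {"delta_rot": [0,0,-0.94],"travel": [0.55,-0.95,-0.1],"fingers": 0.5}
    - {"delta_rot": [0,0,-0.94],"travel": [0.55,-0.95,-0.1],"fingers": 0.5}
    - {"delta_rot": [0,0,-0.94],"travel": [0.55,-0.95,-0.1],"fingers": 0.5}

```text
clock: 1.35
tcp_pos: [0.2931, 0.3152, 0.2059]
orientation: [-0.0, 0.572, 0.821, -0.0]
wrist_force: [-0.6, -0.2, -1.0]
finger_gap: 0.0214
grip_force: 0.0
```

carry_out:
  series:
    - {"delta_rot": [0,0,-0.94],"travel": [0.55,-0.95,-0.1],"fingers": 0.5}
    - {"delta_rot": [0,0,-0.94],"travel": [0.55,-0.95,-0.1],"fingers": 0.5}
    - {"delta_rot": [0,0,-0.94],"travel": [0.55,-0.95,-0.1],"fingers": 0.5}
    - {"delta_rot": [0,0,-0.94],"travel": [0.55,-0.95,-0.1],"fingers": 0.5}
    - {"delta_rot": [0,0,-0.94],"travel": [0.55,-0.95,-0.1],"fingers": 0.5}

```text
clock: 1.98
tcp_pos: [0.3618, 0.1965, 0.1935]
orientation: [-0.0, 0.747, 0.665, -0.0]
wrist_force: [0.5, -0.5, 0.3]
finger_gap: 0.0214
grip_force: 0.0
```

carry_out:
  series:
    - {"delta_rot": [0,0,0],"travel": [0.55,-0.95,-0.4],"fingers": 0.5}
    - {"delta_rot": [0,0,0],"travel": [0.55,-0.95,-0.4],"fingers": 0.5}
    - {"delta_rot": [0,0,0],"travel": [0.55,-0.95,-0.4],"fingers": 0.5}
    - {"delta_rot": [0,0,0],"travel": [0.55,-0.95,-0.4],"fingers": 0.5}
    - {"delta_rot": [0,0,0],"travel": [0.55,-0.95,-0.4],"fingers": 0.5}

```text
clock: 2.6
tcp_pos: [0.4306, 0.0778, 0.1432]
orientation: [-0.0, 0.746, 0.666, -0.0]
wrist_force: [-0.1, 1.0, -0.6]
finger_gap: 0.0216
grip_force: 0.0
```

carry_out:
  series:
    - {"delta_rot": [0,0,0],"travel": [0.37,-0.69,-0.4],"fingers": 0.5}
    - {"delta_rot": [0,0,0],"travel": [0.37,-0.69,-0.4],"fingers": 0.5}
    - {"delta_rot": [0,0,0],"travel": [0.37,-0.69,-0.4],"fingers": 0.5}
    - {"delta_rot": [0,0,0],"travel": [0,0,-0.8],"fingers": 0.5}
    - {"delta_rot": [0,0,0],"travel": [0,0,0],"fingers": 0.5}

```text
clock: 3.22
tcp_pos: [0.4569, 0.0266, 0.0923]
orientation: [-0.001, 0.746, 0.666, -0.001]
wrist_force: [-0.7, 1.1, 0.8]
finger_gap: 0.0215
grip_force: 0.0
```

Run:
```python
from workcell import env
import cv2
for n in("scene","top"):
    c=env.read_camera(n)["color"][:,:,::-1]
    c=c[100:320,170:450] if n=="scene" else c[140:295,200:420]
    cv2.imwrite(f"pics/{n}1.png",cv2.resize(c,None,fx=2.6,fy=2.6,interpolation=cv2.INTER_CUBIC))
```

```text
(no output)
```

View pics/scene1.png

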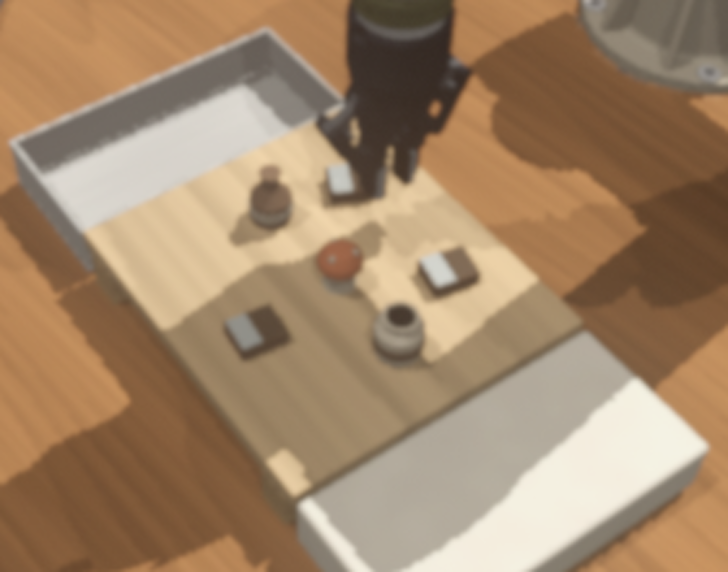

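The scene view shows the shut-ish fingertips at about (370,190) and (405,175), hovering just behind the first tile at (345,182). All the objects are standing. Next I'll lower and push.

carry_out:
  series:
    - {"delta_rot": [0,0,0],"travel": [0,0,-0.8],"fingers": 0.5}
    - {"delta_rot": [0,0,0],"travel": [0,0,-0.48],"fingers": 0.5}
    - {"delta_rot": [0,0,0],"travel": [-0.05,-0.4,0],"fingers": 0.5}
    - {"delta_rot": [0,0,0],"travel": [-0.05,-0.4,0],"fingers": 0.5}
    - {"delta_rot": [0,0,0],"travel": [-0.05,-0.4,0],"fingers": 0.5}

```text
clock: 3.95
tcp_pos: [0.4549, -0.0041, 0.0625]
orientation: [0.001, 0.746, 0.666, 0.0]
wrist_force: [1.1, 0.0, 0.5]
finger_gap: 0.0213
grip_force: 0.1
```

carry_out:
  series:
    - {"delta_rot": [0,0,0],"travel": [-0.05,-0.4,0],"fingers": 0.5}
    - {"delta_rot": [0,0,0],"travel": [-0.05,-0.4,0],"fingers": 0.5}
    - {"delta_rot": [0,0,0],"travel": [-0.05,-0.4,0],"fingers": 0.5}
    - {"delta_rot": [0,0,0],"travel": [-0.05,-0.4,0],"fingers": 0.5}
    - {"delta_rot": [0,0,0],"travel": [-0.05,-0.4,0],"fingers": 0.5}

```text
clock: 4.58
tcp_pos: [0.4482, -0.0538, 0.0618]
orientation: [0.0, 0.746, 0.666, 0.0]
wrist_force: [0.4, 0.6, 0.1]
finger_gap: 0.0211
grip_force: 0.3
```

Run:
```python
from workcell import env
import cv2
c=env.read_camera("scene")["color"][100:320,170:450,::-1]
cv2.imwrite("pics/scene2.png",cv2.resize(c,None,fx=2.6,fy=2.6,interpolation=cv2.INTER_CUBIC))
```

```text
(no output)
```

View pics/scene2.png

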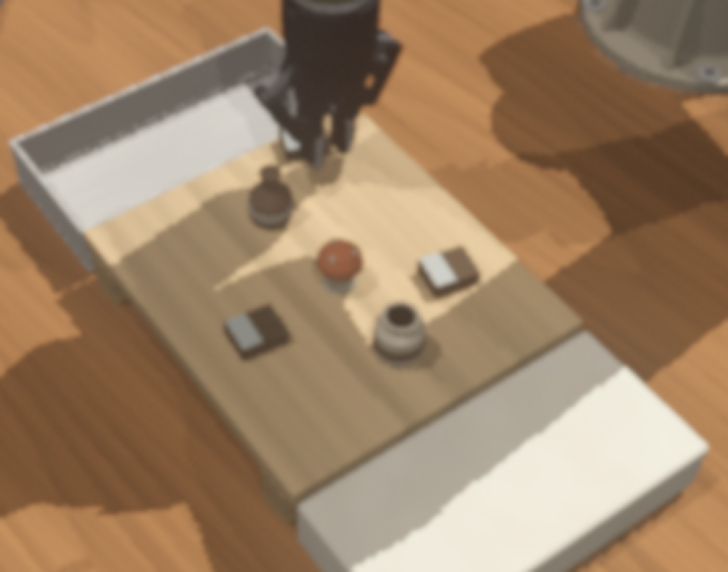

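The tile, at (290,142), moves ahead of the fingers toward the tray edge, and the bottle is untouched. I'll keep pushing over the edge, then rise.

carry_out:
  series:
    - {"delta_rot": [0,0,0],"travel": [-0.05,-0.4,0],"fingers": 0.5}
    - {"delta_rot": [0,0,0],"travel": [-0.05,-0.4,0],"fingers": 0.5}
    - {"delta_rot": [0,0,0],"travel": [-0.05,-0.4,0],"fingers": 0.5}
    - {"delta_rot": [0,0,0],"travel": [-0.05,-0.4,0],"fingers": 0.5}
    - {"delta_rot": [0,0,0],"travel": [-0.05,-0.4,0],"fingers": 0.5}

```text
clock: 5.25
tcp_pos: [0.4419, -0.1039, 0.0618]
orientation: [0.0, 0.746, 0.666, -0.0]
wrist_force: [0.0, -0.4, 0.2]
finger_gap: 0.0216
grip_force: 0.0
```

carry_out:
  series:
    - {"delta_rot": [0,0,0],"travel": [-0.05,-0.4,0],"fingers": 0.5}
    - {"delta_rot": [0,0,0],"travel": [-0.05,-0.4,0],"fingers": 0.5}
    - {"delta_rot": [0,0,0],"travel": [0,0,0],"fingers": 0.5}
    - {"delta_rot": [0,0,0],"travel": [0,0,1],"fingers": 0.5}
    - {"delta_rot": [0,0,0],"travel": [0,0,1],"fingers": 0.5}

```text
clock: 5.88
tcp_pos: [0.4391, -0.1227, 0.1121]
orientation: [-0.001, 0.746, 0.666, -0.0]
wrist_force: [0.5, -0.7, 0.7]
finger_gap: 0.0213
grip_force: 0.0
```

carry_out:
  series:
    - {"delta_rot": [0,0,0],"travel": [0.09,0.91,0],"fingers": 0.5}
    - {"delta_rot": [0,0,0],"travel": [0.09,0.91,0],"fingers": 0.5}
    - {"delta_rot": [0,0,0],"travel": [0.09,0.91,0],"fingers": 0.5}
    - {"delta_rot": [0,0,0],"travel": [0.09,0.91,0],"fingers": 0.5}
    - {"delta_rot": [0,0,0],"travel": [0.09,0.91,0],"fingers": 0.5}

```text
clock: 6.5
tcp_pos: [0.4507, -0.0084, 0.1118]
orientation: [-0.0, 0.746, 0.666, 0.0]
wrist_force: [0.4, 0.9, -0.3]
finger_gap: 0.0211
grip_force: 0.0
```

carry_out:
  series:
    - {"delta_rot": [0,0,0],"travel": [0.09,0.91,0],"fingers": 0.5}
    - {"delta_rot": [0,0,0],"travel": [0.09,0.91,0],"fingers": 0.5}
    - {"delta_rot": [0,0,0],"travel": [0.09,0.91,0],"fingers": 0.5}
    - {"delta_rot": [0,0,0],"travel": [0.09,0.91,0],"fingers": 0.5}
    - {"delta_rot": [0,0,0],"travel": [0.09,0.91,0],"fingers": 0.5}

```text
clock: 7.12
tcp_pos: [0.4618, 0.1054, 0.1118]
orientation: [-0.0, 0.746, 0.666, 0.0]
wrist_force: [0.4, 0.5, 0.9]
finger_gap: 0.0212
grip_force: 0.0
```

carry_out:
  series:
    - {"delta_rot": [0,0,0],"travel": [0.09,0.91,0],"fingers": 0.5}
    - {"delta_rot": [0,0,0],"travel": [0.09,0.91,0],"fingers": 0.5}
    - {"delta_rot": [0,0,0],"travel": [0,0,-0.7],"fingers": 0.5}
    - {"delta_rot": [0,0,0],"travel": [0,0,-0.7],"fingers": 0.5}
    - {"delta_rot": [0,0,0],"travel": [0,0,-0.6],"fingers": 0.5}

```text
clock: 7.75
tcp_pos: [0.4662, 0.1502, 0.0611]
orientation: [-0.0, 0.746, 0.666, -0.0]
wrist_force: [0.4, -0.1, 0.9]
finger_gap: 0.0213
grip_force: 0.0
```

Run:
```python
from workcell import env
import cv2
c=env.read_camera("scene")["color"][100:320,170:450,::-1]
cv2.imwrite("pics/scene3.png",cv2.resize(c,None,fx=2.6,fy=2.6,interpolation=cv2.INTER_CUBIC))
```

```text
(no output)
```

View pics/scene3.png

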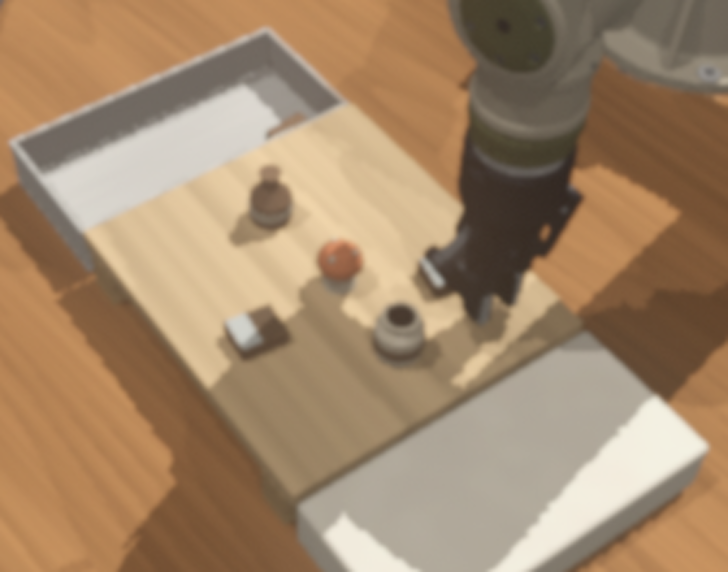

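The first tile is in the tray; its edge shows at (285,128). The fingers are behind the second tile at (435,270). Next is the long push.

carry_out:
  series:
    - {"delta_rot": [0,0,0],"travel": [-0.05,-0.4,0],"fingers": 0.5}
    - {"delta_rot": [0,0,0],"travel": [-0.05,-0.4,0],"fingers": 0.5}
    - {"delta_rot": [0,0,0],"travel": [-0.05,-0.4,0],"fingers": 0.5}
    - {"delta_rot": [0,0,0],"travel": [-0.05,-0.4,0],"fingers": 0.5}
    - {"delta_rot": [0,0,0],"travel": [-0.05,-0.4,0],"fingers": 0.5}

```text
clock: 8.43
tcp_pos: [0.4604, 0.0991, 0.0622]
orientation: [0.0, 0.746, 0.666, 0.0]
wrist_force: [0.0, 1.0, -0.5]
finger_gap: 0.0213
grip_force: 0.2
```

carry_out:
  series:
    - {"delta_rot": [0,0,0],"travel": [-0.05,-0.4,0],"fingers": 0.5}
    - {"delta_rot": [0,0,0],"travel": [-0.05,-0.4,0],"fingers": 0.5}
    - {"delta_rot": [0,0,0],"travel": [-0.05,-0.4,0],"fingers": 0.5}
    - {"delta_rot": [0,0,0],"travel": [-0.05,-0.4,0],"fingers": 0.5}
    - {"delta_rot": [0,0,0],"travel": [-0.05,-0.4,0],"fingers": 0.5}

```text
clock: 9.05
tcp_pos: [0.4539, 0.0492, 0.0618]
orientation: [0.0, 0.746, 0.666, -0.0]
wrist_force: [0.5, -0.1, -0.2]
finger_gap: 0.0213
grip_force: 0.2
```

carry_out:
  series:
    - {"delta_rot": [0,0,0],"travel": [-0.05,-0.4,0],"fingers": 0.5}
    - {"delta_rot": [0,0,0],"travel": [-0.05,-0.4,0],"fingers": 0.5}
    - {"delta_rot": [0,0,0],"travel": [-0.05,-0.4,0],"fingers": 0.5}
    - {"delta_rot": [0,0,0],"travel": [-0.05,-0.4,0],"fingers": 0.5}
    - {"delta_rot": [0,0,0],"travel": [-0.05,-0.4,0],"fingers": 0.5}

```text
clock: 9.68
tcp_pos: [0.4476, -0.0008, 0.0618]
orientation: [0.0, 0.746, 0.666, 0.0]
wrist_force: [0.2, -1.1, 0.2]
finger_gap: 0.0216
grip_force: 0.1
```

carry_out:
  series:
    - {"delta_rot": [0,0,0],"travel": [-0.05,-0.4,0],"fingers": 0.5}
    - {"delta_rot": [0,0,0],"travel": [-0.05,-0.4,0],"fingers": 0.5}
    - {"delta_rot": [0,0,0],"travel": [-0.05,-0.4,0],"fingers": 0.5}
    - {"delta_rot": [0,0,0],"travel": [-0.05,-0.4,0],"fingers": 0.5}
    - {"delta_rot": [0,0,0],"travel": [-0.05,-0.4,0],"fingers": 0.5}

```text
clock: 10.3
tcp_pos: [0.4414, -0.0508, 0.0618]
orientation: [0.0, 0.746, 0.666, 0.0]
wrist_force: [0.6, -0.6, 0.0]
finger_gap: 0.021
grip_force: 0.1
```

Run:
```python
from workcell import env
import cv2
c=env.read_camera("scene")["color"][100:320,170:450,::-1]
cv2.imwrite("pics/scene4.png",cv2.resize(c,None,fx=2.6,fy=2.6,interpolation=cv2.INTER_CUBIC))
```

```text
(no output)
```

View pics/scene4.png

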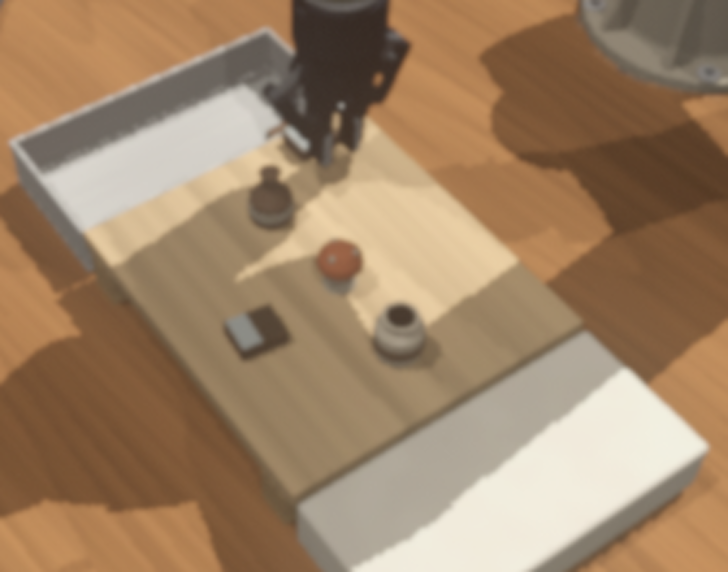

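The second tile, at (295,138), is at the edge and square to the fingers, and everything else is unmoved. I'll finish this push, then rise and cross to the far row.

carry_out:
  series:
    - {"delta_rot": [0,0,0],"travel": [-0.05,-0.4,0],"fingers": 0.5}
    - {"delta_rot": [0,0,0],"travel": [-0.05,-0.4,0],"fingers": 0.5}
    - {"delta_rot": [0,0,0],"travel": [-0.05,-0.4,0],"fingers": 0.5}
    - {"delta_rot": [0,0,0],"travel": [-0.05,-0.4,0],"fingers": 0.5}
    - {"delta_rot": [0,0,0],"travel": [-0.05,-0.4,0],"fingers": 0.5}

```text
clock: 10.98
tcp_pos: [0.4351, -0.1009, 0.0618]
orientation: [0.0, 0.746, 0.666, -0.0]
wrist_force: [0.6, -0.5, 0.1]
finger_gap: 0.0212
grip_force: 0.0
```

carry_out:
  series:
    - {"delta_rot": [0,0,0],"travel": [-0.05,-0.4,0],"fingers": 0.5}
    - {"delta_rot": [0,0,0],"travel": [-0.05,-0.4,0],"fingers": 0.5}
    - {"delta_rot": [0,0,0],"travel": [-0.05,-0.4,0],"fingers": 0.5}
    - {"delta_rot": [0,0,0],"travel": [0,0,1],"fingers": 0.5}
    - {"delta_rot": [0,0,0],"travel": [0,0,1],"fingers": 0.5}

```text
clock: 11.6
tcp_pos: [0.431, -0.1305, 0.1121]
orientation: [-0.0, 0.746, 0.666, -0.0]
wrist_force: [0.8, 0.3, -0.4]
finger_gap: 0.0215
grip_force: 0.0
```

carry_out:
  series:
    - {"delta_rot": [0,0,0],"travel": [0,0,1],"fingers": 0.5}
    - {"delta_rot": [0,0,0],"travel": [0,0,1],"fingers": 0.5}
    - {"delta_rot": [0,0,0],"travel": [0.74,0.9,0],"fingers": 0.5}
    - {"delta_rot": [0,0,0],"travel": [0.74,0.9,0],"fingers": 0.5}
    - {"delta_rot": [0,0,0],"travel": [0.74,0.9,0],"fingers": 0.5}

```text
clock: 12.22
tcp_pos: [0.4876, -0.0624, 0.1619]
orientation: [0.0, 0.746, 0.666, 0.0]
wrist_force: [-0.0, -1.1, -0.1]
finger_gap: 0.021
grip_force: 0.0
```

carry_out:
  series:
    - {"delta_rot": [0,0,0],"travel": [0.74,0.9,0],"fingers": 0.5}
    - {"delta_rot": [0,0,0],"travel": [0.74,0.9,0],"fingers": 0.5}
    - {"delta_rot": [0,0,0],"travel": [0.74,0.9,0],"fingers": 0.5}
    - {"delta_rot": [0,0,0],"travel": [0.74,0.9,0],"fingers": 0.5}
    - {"delta_rot": [0,0,0],"travel": [0.74,0.9,0],"fingers": 0.5}

```text
clock: 12.85
tcp_pos: [0.5801, 0.0502, 0.1616]
orientation: [-0.0, 0.746, 0.666, -0.0]
wrist_force: [1.7, -0.2, 0.5]
finger_gap: 0.0211
grip_force: 0.0
```

carry_out:
  series:
    - {"delta_rot": [0,0,0],"travel": [0.74,0.9,0],"fingers": 0.5}
    - {"delta_rot": [0,0,0],"travel": [0.74,0.9,0],"fingers": 0.5}
    - {"delta_rot": [0,0,0],"travel": [0,0,-0.8],"fingers": 0.5}
    - {"delta_rot": [0,0,0],"travel": [0,0,-0.8],"fingers": 0.5}
    - {"delta_rot": [0,0,0],"travel": [0,0,-0.8],"fingers": 0.5}

```text
clock: 13.48
tcp_pos: [0.6165, 0.0946, 0.1009]
orientation: [-0.0, 0.746, 0.666, -0.0]
wrist_force: [-1.3, 0.2, -0.1]
finger_gap: 0.0216
grip_force: 0.0
```

Run:
```python
from workcell import env
import cv2
c=env.read_camera("scene")["color"][100:320,170:450,::-1]
cv2.imwrite("pics/scene5.png",cv2.resize(c,None,fx=2.6,fy=2.6,interpolation=cv2.INTER_CUBIC))
```

```text
(no output)
```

View pics/scene5.png

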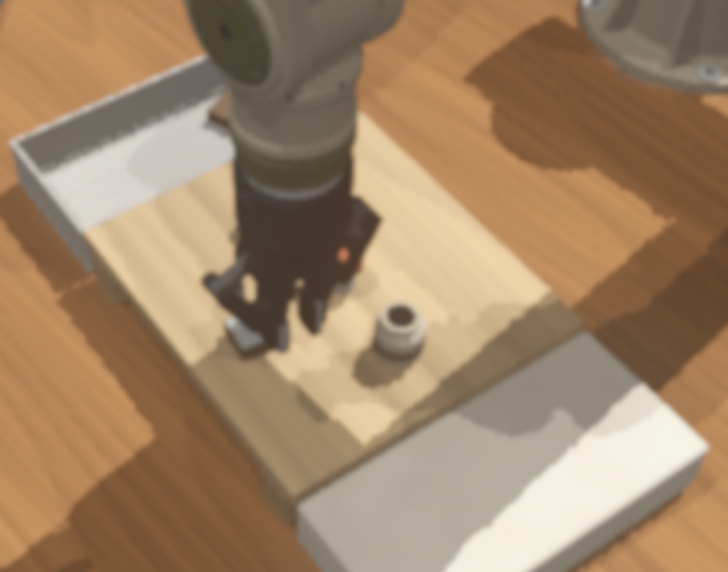

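The fingertips, at (280,340) and (315,325), are just behind the last tile at (245,335). The jar is standing, and another tile shows in the tray at (220,108). I'll lower and push straight along the lane.

carry_out:
  series:
    - {"delta_rot": [0,0,0],"travel": [0,0,-0.8],"fingers": 0.5}
    - {"delta_rot": [0,0,0],"travel": [0,0,-0.77],"fingers": 0.5}
    - {"delta_rot": [0,0,0],"travel": [-0.05,-0.4,0],"fingers": 0.5}
    - {"delta_rot": [0,0,0],"travel": [-0.05,-0.4,0],"fingers": 0.5}
    - {"delta_rot": [0,0,0],"travel": [-0.05,-0.4,0],"fingers": 0.5}

```text
clock: 14.15
tcp_pos: [0.6135, 0.0638, 0.0638]
orientation: [0.001, 0.746, 0.666, 0.001]
wrist_force: [-0.3, -0.0, 0.7]
finger_gap: 0.0213
grip_force: 0.1
```

carry_out:
  series:
    - {"delta_rot": [0,0,0],"travel": [-0.05,-0.4,0],"fingers": 0.5}
    - {"delta_rot": [0,0,0],"travel": [-0.05,-0.4,0],"fingers": 0.5}
    - {"delta_rot": [0,0,0],"travel": [-0.05,-0.4,0],"fingers": 0.5}
    - {"delta_rot": [0,0,0],"travel": [-0.05,-0.4,0],"fingers": 0.5}
    - {"delta_rot": [0,0,0],"travel": [-0.05,-0.4,0],"fingers": 0.5}

```text
clock: 14.78
tcp_pos: [0.6064, 0.0142, 0.0625]
orientation: [-0.0, 0.746, 0.666, 0.0]
wrist_force: [0.1, 0.5, -0.0]
finger_gap: 0.0212
grip_force: 0.2
```

carry_out:
  series:
    - {"delta_rot": [0,0,0],"travel": [-0.05,-0.4,0],"fingers": 0.5}
    - {"delta_rot": [0,0,0],"travel": [-0.05,-0.4,0],"fingers": 0.5}
    - {"delta_rot": [0,0,0],"travel": [-0.05,-0.4,0],"fingers": 0.5}
    - {"delta_rot": [0,0,0],"travel": [-0.05,-0.4,0],"fingers": 0.5}
    - {"delta_rot": [0,0,0],"travel": [-0.05,-0.4,0],"fingers": 0.5}

```text
clock: 15.4
tcp_pos: [0.6001, -0.0358, 0.0626]
orientation: [0.0, 0.746, 0.666, 0.0]
wrist_force: [0.2, -0.5, -0.7]
finger_gap: 0.0213
grip_force: 0.1
```

Run:
```python
from workcell import env
import cv2
c=env.read_camera("scene")["color"][100:320,170:450,::-1]
cv2.imwrite("pics/scene6.png",cv2.resize(c,None,fx=2.6,fy=2.6,interpolation=cv2.INTER_CUBIC))
```

```text
(no output)
```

View pics/scene6.png

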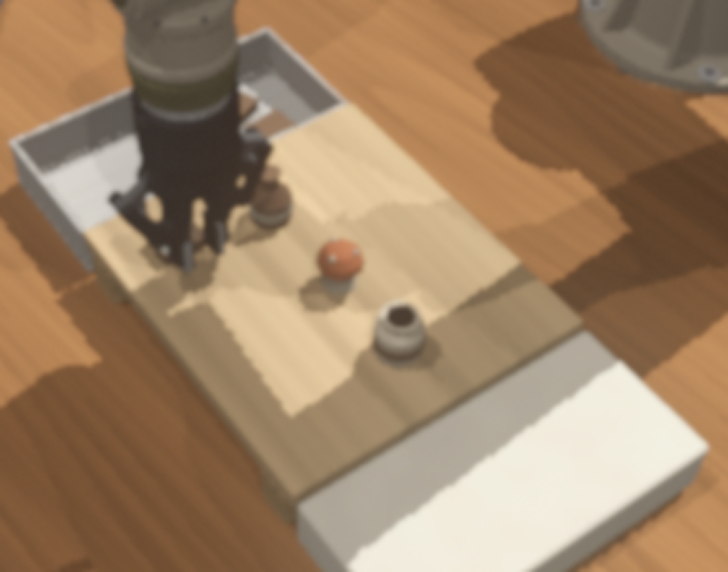

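The bottle, mushroom and jar are unmoved at (270,200), (340,260) and (400,330). The tile is hidden ahead of the fingers at (185,250). About 11 more rows are needed, followed by a rise.

carry_out:
  series:
    - {"delta_rot": [0,0,0],"travel": [-0.05,-0.4,0],"fingers": 0.5}
    - {"delta_rot": [0,0,0],"travel": [-0.05,-0.4,0],"fingers": 0.5}
    - {"delta_rot": [0,0,0],"travel": [-0.05,-0.4,0],"fingers": 0.5}
    - {"delta_rot": [0,0,0],"travel": [-0.05,-0.4,0],"fingers": 0.5}
    - {"delta_rot": [0,0,0],"travel": [-0.05,-0.4,0],"fingers": 0.5}

```text
clock: 16.08
tcp_pos: [0.5939, -0.0858, 0.0625]
orientation: [0.0, 0.746, 0.666, 0.0]
wrist_force: [0.0, 1.3, 0.3]
finger_gap: 0.0216
grip_force: 0.1
```

carry_out:
  series:
    - {"delta_rot": [0,0,0],"travel": [-0.05,-0.4,0],"fingers": 0.5}
    - {"delta_rot": [0,0,0],"travel": [-0.05,-0.4,0],"fingers": 0.5}
    - {"delta_rot": [0,0,0],"travel": [-0.05,-0.4,0],"fingers": 0.5}
    - {"delta_rot": [0,0,0],"travel": [-0.05,-0.4,0],"fingers": 0.5}
    - {"delta_rot": [0,0,0],"travel": [-0.05,-0.4,0],"fingers": 0.5}

```text
clock: 16.7
tcp_pos: [0.5877, -0.1358, 0.0626]
orientation: [0.0, 0.746, 0.666, 0.0]
wrist_force: [0.3, 0.5, -0.1]
finger_gap: 0.0214
grip_force: 0.0
```

carry_out:
  series:
    - {"delta_rot": [0,0,0],"travel": [-0.05,-0.4,0],"fingers": 0.5}
    - {"delta_rot": [0,0,0],"travel": [0,0,1],"fingers": 0.5}
    - {"delta_rot": [0,0,0],"travel": [0,0,1],"fingers": 0.5}
    - {"delta_rot": [0,0,0],"travel": [0,0,1],"fingers": 0.5}
    - {"delta_rot": [0,0,0],"travel": [0,0,1],"fingers": 0.5}

```text
clock: 17.32
tcp_pos: [0.5864, -0.1455, 0.1633]
orientation: [0.0, 0.746, 0.666, 0.0]
wrist_force: [0.2, -0.7, 0.2]
finger_gap: 0.0214
grip_force: 0.0
```

carry_out:
  series:
    - {"delta_rot": [0,0,0],"travel": [-0.5,-1,0.5],"fingers": 0.5}
    - {"delta_rot": [0,0,0],"travel": [-0.5,-1,0.5],"fingers": 0.5}
    - {"delta_rot": [0,0,0],"travel": [-0.5,-1,0.5],"fingers": 0.5}
    - {"delta_rot": [0,0,0],"travel": [-0.5,-1,0.5],"fingers": 0.5}
    - {"delta_rot": [0,0,0],"travel": [-0.5,-1,0.5],"fingers": 0.5}

```text
clock: 17.95
tcp_pos: [0.5234, -0.2712, 0.2255]
orientation: [0.0, 0.746, 0.666, 0.0]
wrist_force: [-0.2, 0.4, 0.0]
finger_gap: 0.0215
grip_force: 0.0
```

carry_out:
  series:
    - {"delta_rot": [0,0,0],"travel": [-0.5,-1,0],"fingers": 0.5}
    - {"delta_rot": [0,0,0],"travel": [-0.5,-1,0],"fingers": 0.5}
    - {"delta_rot": [0,0,0],"travel": [-0.5,-1,0],"fingers": 0.5}
    - {"delta_rot": [0,0,0],"travel": [-0.5,-1,0],"fingers": 0.5}
    - {"delta_rot": [0,0,0],"travel": [0,0,0],"fingers": 0.5}

```text
clock: 18.58
tcp_pos: [0.473, -0.372, 0.2249]
orientation: [0.0, 0.747, 0.665, -0.0]
wrist_force: [0.1, 0.9, -0.0]
finger_gap: 0.0211
grip_force: 0.0
```

Run:
```python
from workcell import env
import cv2,numpy as np
a=env.read_camera("scene")["color"][100:320,170:390,::-1];b=env.read_camera("top")["color"][130:300,280:430,::-1]
f=lambda c,s:cv2.resize(c,None,fx=s,fy=s,interpolation=cv2.INTER_CUBIC)
a=f(a,1.9);b=f(b,2.45);h=min(len(a),len(b))
cv2.imwrite("pics/end.png",np.hstack([a[:h],b[:h]]))
```

```text
(no output)
```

View pics/end.png

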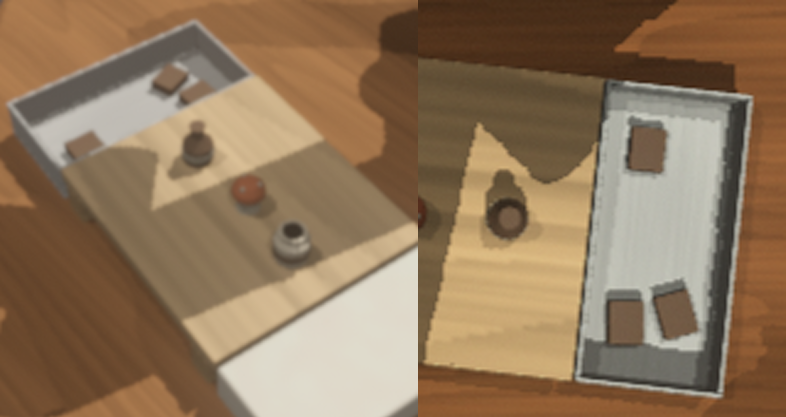

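All three tiles lie in the tray, at (648,145), (625,318) and (675,310) in the top view on the right. The jar, mushroom and bottle are standing in place.

```bash
python3 -c "
from workcell import env
print(env.hand_in())"
```

```text
the job is handed in; nothing more can be done
None
```

All three tiles were pushed into the scrap tray, the jar, mushroom and bottle are still standing where they were, and the job is handed in at about 19 s on the robot's clock; `hand_in` returned no verdict.

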